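# Run the length stop out to its end block and butt the channel against it

## Task

Set the cut-off jig to its longest length: with a fingertip hold the release button of the length stop down, slide the stop along the fence until it meets the end block, and let the button spring up so that the stop is locked there. Then set the steel channel up for the saw: push it gently, without gripping or lifting it, until it lies flush along the fence with its end butted against the stop. Leave the tape measure, the marker and the pliers where they are.

Things in the scene. Friction and masses are not known exactly. Their poses are not given: they have to be found in the camera images.
- jig: Fixed cut-off jig: plywood board (jig x -200..200, y -60..95, top z 18 mm) with an aluminium fence on it (x -190..195, y -30..0, top z 48; 3 mm saw kerf across at x 25). Origin: on the bench under the middle of the fence's front face; x along the fence towards the end block, y off the fence over the work side, z up.
- end_block (a point): Middle of the inner face of the steel end block on the fence (jig x 177.5, y -17 mm; block 17 mm thick, top 81 mm above the bench), where the length stop's travel ends.
- length_stop (a joint): Stop's position along the fence in m, growing towards the end block, which it meets at 0.100 (longest). Starts locked between 0.01 and 0.05. With the button up it sits in one of a row of notches 10 mm apart (1.3 mm play either way) and cannot be forced; with the button down it slides against 1.2 N.
- stop_face (a point): Middle of the stop's face that the work butts on, looking to jig -x (axes as the jig's): jig x = 25 mm + the joint, y 21, z 33. The stop is a dark steel carriage 52 mm long astride the fence, top z 64; its arm in front of the fence covers y 1..42, z 20..62 mm and is 14 mm thick behind the face.
- release_button (a joint): Travel of the stop's spring button in m, straight down: 0 up (lock engaged), 0.008 fully down; the lock is free from 0.006 on. Spring 2.5 N at the top, 7 N fully down. It rides on the stop.
- button_top (a point): Top centre of the ribbed black button cap, 26 x 26 mm, 10 mm above the carriage; when up, jig z 74, y -16 mm and 22 mm in +x from the stop face. 20 mm in +x from it is the face of the carriage's thumb rest (36 mm wide in y, 9 mm thick, top z 88) that a fingertip on the button may push on; nothing else round the button is higher.
- channel: Loose galvanised steel channel lying legs down (a U upside down, flat web on top): 42 mm wide (its x), 130 long (its y), 30 high, walls 2, 0.25 kg; its ends are open under the web. Origin: centre of its top face (the web), own z pointing DOWN, own +y roughly along jig +x (up to 0.12 rad askew). On the board, 2 to 30 mm off the fence, front end short of the stop.
- channel_end (a point): Middle of the channel's end that is to butt against the stop: 65 mm along the channel's +y from its origin and 15 mm below its top.
- tape_measure: Yellow and black tape measure, 36 x 90 x 62 mm, loose on the bench behind the fence; to be left alone. Origin: centre of its underside.
- marker: Red and white marker pen, 135 mm long, 17 mm thick, loose on the bench behind the fence; to be left alone. Origin: centre of its underside.
- pliers: Red-handled pliers lying flat, 62 x 197 x 12 mm, loose on the bench past the end of the jig that is away from the end block; to be left alone. Origin: centre of their underside.
Things that resemble listed ones, but are neither listed nor needed, are in the scene too. What is shaped like the channel but green is not meant.

How it is judged (in metres and radians):
On the way, in this order (a step that is already met when the one before it is completed fails the run):
1. the stop has been brought to the end block with its button held down (value of joint length_stop above 0.0975 m and value of joint release_button above 0.004 m), for 0.1 s.
2. the button has sprung up and the stop is locked at the end block (value of joint length_stop above 0.0975 m and value of joint release_button below 0.0015 m), for 0.2 s.
At the end, for the whole second after the job is handed in: The stop is within 2.5 mm of the end block with its button up again (less than 1.5 mm of travel), and the channel rests flat on the board, its end within 3 mm of the stop face, its side within 3 mm of the fence and within 0.05 rad of parallel to it (all of step 2 and x of channel_end in the frame of stop_face between -0.003 and 0.003 m and y of channel in the frame of jig between 0.018 and 0.024 m and angle between the y axis of channel and the x axis of jig, either way round below 0.05 rad and z of channel in the frame of jig below 0.051 m and angle between the z axis of channel and the z axis of jig, either way round below 0.05 rad and linear speed of channel below 0.01 m/s); the robot touches nothing.
It fails at once if the channel was lifted off the board or tipped instead of pushed (z of channel in the frame of jig above 0.056 m or angle between the z axis of channel and the z axis of jig, either way round above 0.2 rad).
It fails at once if the channel was gripped or rammed (over 35 N from the fingers) instead of pushed gently (contact force between the fingers and channel above 35 N).
It fails at once if the tape measure was disturbed (distance of tape_measure from where it was at the start of the episode above 0.015 m).
It fails at once if the marker was disturbed (distance of marker from where it was at the start of the episode above 0.015 m).
It fails at once if the pliers were disturbed (distance of pliers from where it was at the start of the episode above 0.015 m).
It also fails if it takes over 64 s, if anything falls off the work surface, if the arm or the gripper's body presses on something with over 40 N, if the wrist force passes 120 N, or if a joint passes its speed limit or range.

## Robot

A 6-joint arm with a two-finger parallel gripper is mounted at the origin on a cart in front of the work surface, level with it; the furniture and walls round the work are solid. World frame = base frame: x ahead of the robot, y to its left, z up, the work surface at z = 0. Lengths are in mm, angles in rad, forces in N, time in s.
With the tool pointing down it reaches from about 325 to 775 mm from the base axis. Payload 9.3 kg.
Tool frame: the origin (TCP) lies midway between the tips of the shut fingers; the grasp point (between the pads) lies 19 mm behind it; z points along the fingers, y is the line along which they close (so a half turn about z gives the same grasp; the last joint's range is limited). The gripper opens to 85 mm and grips with 20 to 120 N. Pads are 22 mm wide; open, the fingers measure 114 mm over their backs; the gripper's body (76 mm by 85 mm) begins 54 mm behind the grasp point. The pads swing forward as they close: fully open they stand 13 mm farther back than shut.
Start: joints at [1.116, 0.259, 0.021, 1.334, 0, 1.418], TCP at [163.483, 525.138, 231.279] pointing down, gripper open.
Joint ranges: [-3.04, 3.04], [-0.91, 1.82], [-1.04, 1.36], [-1.92, 1.95], [-1.52, 1.45], [-3.14, 3.14]. Speed limits (rad/s): [2.22, 2.22, 2.79, 3.14, 3.14, 3.14].

## Interface

Orientations are given as a 3x3 rotation matrix whose columns are the frame's x, y, z axes.
In Python, from workcell import * gives the robot as it stands.
- The arm moves only by the shell command python3 -m crank 'ROWS' [FORCE]. ROWS is JSON, a list that holds one entry, the list of rows, each a list of 7 numbers: the finger opening in mm, from 0 to 85.4, then the shift along the tool's x, y, z in mm, then the turn, a rotation vector about the tool's x, y, z in degrees. In form: [[[gripper, dx, dy, dz, wx, wy, wz], ...]]. A call has 1 to 12 rows; each row is the pose to reach, as a shift and turn from the pose commanded when the call began, along the tool's axes at that moment; what a row does not reach only later rows make up. A row lasts 1/12 s, in which the tool goes at most 41.7 mm and 7.16 degrees, less where a joint would pass 70% of its speed; a pose out of reach is approached as far as the arm can. A call with a gripper value outside its range is refused whole. The fingers move at their own pace and stop on an object; FORCE is the grip in N (left out, the last holds). Time passes only in rows, so rows that repeat a pose let the fingers close. It gives the time, the measured TCP pose, the force, the opening and the grip force at its end, in the units of the state.
- read_state(): the state, without advancing time (a new reading comes with each control period).
- grab_frame(name): name is "scene" or "top" or "wrist"; returns a dict with "img" (384x512x3 uint8, red, green, blue), "intrinsics" (3x3 intrinsics, pixels), "distortion" ([k1, k2, p1, p2, k3] as OpenCV has them; the pictures are not rectified), "world_to_cam" (4x4, takes a point from world to camera coordinates); the wrist camera has in their place "hand_eye" (4x4, takes a point from camera to tool coordinates, whose origin is the TCP and whose axes are the flange's). Camera axes: x right, y up, looking along -z (the intrinsics and any distortion apply to the point x, -y, -z); pixel columns grow to the right and rows downward; lengths in mm; the calibration is good to about 2 mm. A picture is of the moment at which its call begins: read the wrist's pose just before it. There is no depth.
- finish_job(): hands the job in; it is judged then, once.
The state is a dict: "t": time; "qpos": joint angles; "qvel": joint speeds; "effort": joint torques, N m; "tool_pos": TCP position; "tool_rot": TCP orientation; "ft_force": force on the tool from outside, world axes, zero at the start; "moment": the same for the moment, N m; "finger_gap": finger opening in mm; "grasp_force": force on a finger pad.
Only numpy, scipy, OpenCV 4.12 (cv2) and the standard library are available. Lean on these libraries where they do the work, as an engineer would, in place of code of your own. Each camera call takes 0.05 s, during which the arm holds its last target. There are 200 camera calls.

## Working session

There is one attempt and no reset: what is moved stays moved. The work goes in short steps, Python scripts to look and compute and a shell command to move; the robot and the scene stay as the last step left them, time stands still between calls to the robot, and variables do not carry over. Pictures are saved under pics/ and viewed, at most 10 in all, crops included, and the job is handed in when it is done.

```bash
mkdir -p pics
python3 - <<'E'
from workcell import *
import cv2,numpy as np,pickle
s=read_state();print({k:np.round(v,3).tolist() for k,v in s.items()})
fs={}
for n in("scene","top"):
    f=grab_frame(n);fs[n]=f;cv2.imwrite(f"pics/{n}0.png",f["img"][:,:,::-1])
    print(n,np.round(f["intrinsics"],1).tolist(),np.round(f["distortion"],4),np.round(f["world_to_cam"],3).tolist())
pickle.dump(fs,open("fs0.pkl","wb"))
E
```

```text
{'t': 0.0, 'qpos': [1.116, 0.259, 0.021, 1.334, -0.0, 1.418], 'qvel': [0.002, 0.002, -0.002, 0.001, 0.001, -0.0], 'effort': [-0.0, -55.565, 34.453, 0.014, -0.0, -0.0], 'tool_pos': [163.35, 524.857, 230.644], 'tool_rot': [[-0.955, 0.297, -0.001], [0.297, 0.955, -0.001], [0.0, -0.001, -1.0]], 'ft_force': [0.091, -0.59, -0.399], 'moment': [-0.055, 0.026, 0.018], 'grasp_force': 0.0, 'finger_gap': 85.441}
scene [[414.2, 0.0, 258.1], [0.0, 414.2, 200.3], [0.0, 0.0, 1.0]] [-0.1295  0.      0.      0.      0.    ] [[0.866, -0.5, 0.001, -482.702], [0.219, 0.382, 0.898, -127.434], [-0.449, -0.777, 0.441, -1011.659], [0.0, 0.0, 0.0, 1.0]]
top [[430.5, 0.0, 257.4], [0.0, 430.5, 189.9], [0.0, 0.0, 1.0]] [-0.0789  0.      0.      0.      0.    ] [[-0.012, -1.0, 0.014, -162.219], [0.996, -0.011, 0.093, -464.167], [-0.092, 0.015, 0.996, -1159.432], [0.0, 0.0, 0.0, 1.0]]
```

View pics/scene0.png

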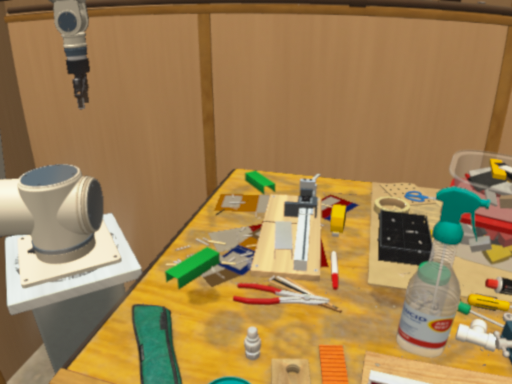

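View pics/top0.png

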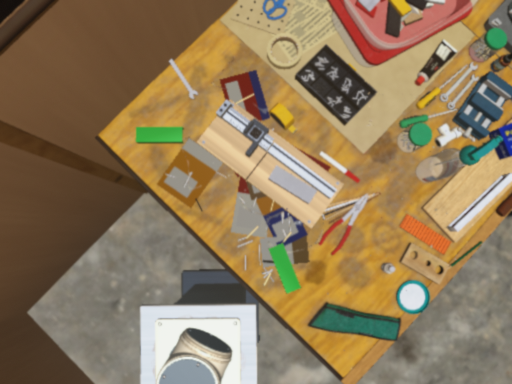

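The jig lies at about (270,165) in the top view, with the end block at its upper-left end near (225,110) and the grey channel at about (292,187). There are two green look-alikes, at (160,135) and (284,268), and flat grey sheets at about (250,215). The pliers are at (345,215), the marker at (340,165) and the tape at (283,115). I'll check the choice in a close crop.

Run:
```python
import cv2
a=cv2.imread("pics/top0.png")[90:230,185:360]
b=cv2.imread("pics/scene0.png")[165:285,240:350]
cv2.imwrite("pics/c1.png",cv2.resize(a,None,fx=4.5,fy=4.5,interpolation=cv2.INTER_CUBIC)[:600,:800])
cv2.imwrite("pics/c2.png",cv2.resize(b,None,fx=5,fy=5,interpolation=cv2.INTER_CUBIC))
```

```text
(no output)
```

View pics/c1.png

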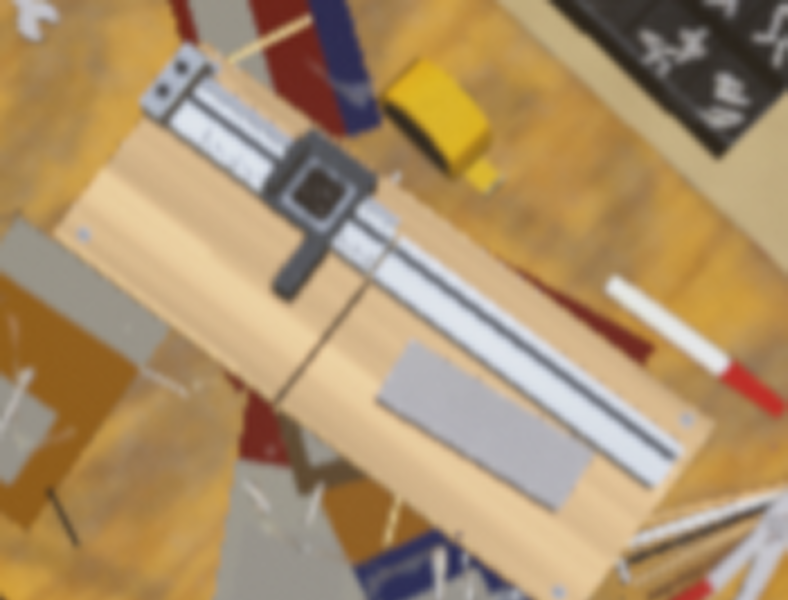

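View pics/c2.png

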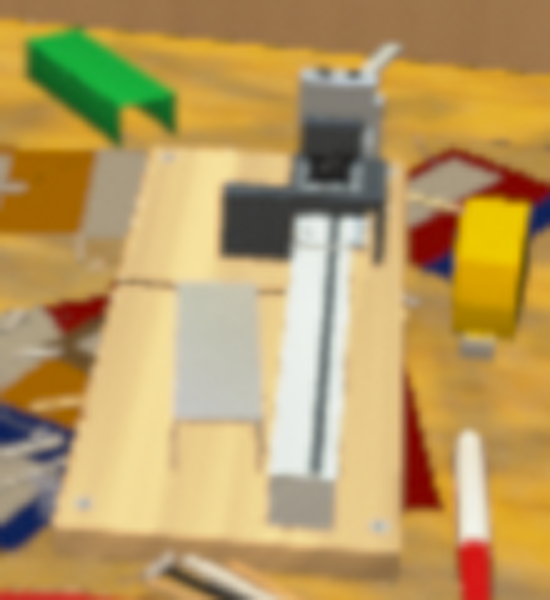

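Both crops show the grey channel on the board: in c1 its corners are at (413,340), (592,452), (560,510) and (376,402). The dark stop's button is at (318,193), and the fence's free end is at (655,487)/(682,450). The green U at the top left of c2 isn't meant. Next I'll fit the jig pose from named corners in both views.

```bash
cat > h.py <<'E'
import cv2,numpy as np,pickle
from scipy.optimize import least_squares
F=np.diag([1.,-1,-1])
def proj(f,P):
    P=np.atleast_2d(P);W=f["world_to_cam"];c=(P@W[:3,:3].T+W[:3,3])@F
    return cv2.projectPoints(c,np.zeros(3),np.zeros(3),f["intrinsics"],f["distortion"])[0][:,0]
def ray(f,px,z):
    W=f["world_to_cam"];u=cv2.undistortPoints(np.array([[px]],float),f["intrinsics"],f["distortion"])[0,0]
    d=W[:3,:3].T@(F@np.array([u[0],u[1],1]));o=-W[:3,:3].T@W[:3,3]
    return o+d*(z-o[2])/d[2]
def j2w(p,P):
    c,s=np.cos(p[2]),np.sin(p[2]);P=np.atleast_2d(P)
    return np.c_[p[0]+c*P[:,0]-s*P[:,1],p[1]+s*P[:,0]+c*P[:,1],P[:,2]]
def w2j(p,P):
    c,s=np.cos(p[2]),np.sin(p[2]);d=np.atleast_2d(P)[:,:2]-p[:2]
    return np.c_[c*d[:,0]+s*d[:,1],-s*d[:,0]+c*d[:,1]]
E
python3 - <<'E'
from h import *
fs=pickle.load(open("fs0.pkl","rb"))
T=lambda x,y:(185+(x-1.75)/4.5,90+(y-1.75)/4.5)
S=lambda x,y:(240+(x-2)/5,165+(y-2)/5)
tp=[((200,95,18),T(55,230)),((-200,-60,18),T(712,425)),((-190,0,48),T(655,487)),((-190,-30,48),T(682,450))]
sp=[((-200,95,18),S(55,525)),((-200,-60,18),S(400,552)),((200,95,18),S(150,150)),((-190,0,48),S(270,478)),((-190,-30,48),S(335,478))]
def res(p,full=False):
    r=[]
    for n,L in(("top",tp),("scene",sp)):
        A=np.array([a for a,_ in L],float);b=np.array([b for _,b in L]);r.append(proj(fs[n],j2w(p,A))-b)
    return r if full else np.vstack(r).ravel()
o=least_squares(res,[530,-195,.6]);
o2=[least_squares(res,[530,-195,t]) for t in(.6,2.2,-2.5,-1)]
o=min(o2,key=lambda q:q.cost);p=o.x
print(np.round(p,4));[print(np.round(r,2).tolist()) for r in res(p,True)]
np.save("jig.npy",p)
print("button jig",w2j(p,ray(fs["top"],T(318,193),74)), w2j(p,ray(fs["scene"],S(330,165),74)))
C=np.array([ray(fs["top"],T(*q),48) for q in((413,340),(592,452),(560,510),(376,402))])
print("chan top",w2j(p,C).round(1).tolist())
C=np.array([ray(fs["scene"],S(*q),48) for q in((177,284),(257,284),(262,418),(174,418))])
print("chan scene",w2j(p,C).round(1).tolist())
print("world: dir",np.cos(p[2]),np.sin(p[2]))
E
```

```text
[ 552.7226 -214.4727    0.9074]
[[-0.75, 0.44], [1.39, -0.19], [0.43, 0.19], [0.98, -0.39]]
[[-0.96, -0.38], [0.02, -0.09], [0.52, -1.08], [-0.46, -1.31], [0.27, -0.26]]
button jig [[ 76.43736521 -14.26071297]] [[ 69.59113739 -15.91280405]]
chan top [[-20.0, 17.7], [-146.1, 6.4], [-151.5, 46.0], [-25.0, 61.1]]
chan scene [[-27.4, 56.9], [-21.7, 16.5], [-147.2, 5.4], [-152.8, 45.2]]
world: dir 0.6157640191814554 0.7879306268203441
```

```bash
cat >> h.py <<'E'
def go(jx,jy,z,ang=0):
    from workcell import read_state
    p=np.load("jig.npy");s=read_state();R=np.array(s["tool_rot"]);t=np.array(s["tool_pos"])
    T=j2w(p,[jx,jy,z])[0];a=p[2]+ang
    G=np.array([[np.cos(a),np.sin(a),0],[np.sin(a),-np.cos(a),0],[0,0,-1.]])
    print("t",round(s["t"],2),"jig now",w2j(p,t).round(1),t[2].round(1),"F jig",w2j([0,0,p[2]],s["ft_force"]).round(1),round(s["ft_force"][2],1),
      "| shift",(R.T@(T-t)).round(1),"rot",np.degrees(cv2.Rodrigues(R.T@G)[0].ravel()).round(1),"gap",round(s["finger_gap"],1))
E
python3 -c "
from h import *
go(73,-16,231)
from workcell import *
print(grab_frame('wrist')['hand_eye'].round(2).tolist())"
```

```text
t 0.1 jig now [[342.9 762.1]] 230.8 F jig [[-0.1 -0.2]] -0.2 | shift [-6.323e+02 -5.276e+02  3.000e-01] rot [-1.000e-01  1.000e-01  1.107e+02] gap 85.4
[[0.0, 0.95, 0.3, 76.6], [1.0, -0.0, -0.0, 0.27], [-0.0, 0.3, -0.95, -143.09], [0.0, 0.0, 0.0, 1.0]]
```

```bash
python3 -m crank '[[[0,-632,-528,0,0,0,110.7],[0,-632,-528,0,0,0,110.7],[0,-632,-528,0,0,0,110.7],[0,-632,-528,0,0,0,110.7],[0,-632,-528,0,0,0,110.7],[0,-632,-528,0,0,0,110.7],[0,-632,-528,0,0,0,110.7],[0,-632,-528,0,0,0,110.7],[0,-632,-528,0,0,0,110.7],[0,-632,-528,0,0,0,110.7],[0,-632,-528,0,0,0,110.7],[0,-632,-528,0,0,0,110.7]]]'; python3 -c "
from h import *
go(73,-16,231)"
```

```text
t: 1.15
tool_pos: [435.1, 102.9, 231.4]
tool_rot: [[0.235, 0.972, 0.0], [0.972, -0.235, 0.0], [0.0, 0.0, -1.0]]
ft_force: [2.3, 1.6, -0.4]
finger_gap: -0.4
grasp_force: 0.0
t 1.15 jig now [[177.7 288.1]] 231.4 F jig [[ 2.7 -0.8]] -0.4 | shift [-221.   233.7    0.4] rot [ 0.  -0.  24.4] gap -0.4
```

```bash
python3 -m crank '[[[0,-221,234,0,0,0,24.4],[0,-221,234,0,0,0,24.4],[0,-221,234,0,0,0,24.4],[0,-221,234,0,0,0,24.4],[0,-221,234,0,0,0,24.4],[0,-221,234,0,0,0,24.4],[0,-221,234,0,0,0,24.4],[0,-221,234,0,0,0,24.4],[0,-221,234,0,0,0,24.4],[0,-221,234,0,0,0,24.4],[0,-221,234,0,0,0,24.4]]]' >/dev/null
python3 - <<'E'
from h import *
from workcell import *
go(73,-16,130)
s=read_state();f=grab_frame("wrist")
pickle.dump((s,f),open("w1.pkl","wb"))
cv2.imwrite("pics/w1.png",f["img"][:,:,::-1])
E
```

```text
t 2.07 jig now [[ 76.3 -14.8]] 230.7 F jig [[0.5 0.4]] 0.3 | shift [ -3.3   1.3 100.7] rot [-0.1  0.   0.4] gap -0.4
```

View pics/w1.png

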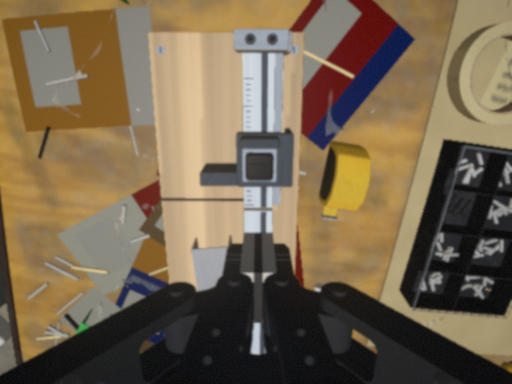

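The wrist view, with jig +x pointing up in the picture, shows the button at (259,166), board corners at (150,33) and (302,32), and the kerf at row 199 on the board and 208 on the fence. The end block's top runs from (235,30) to (290,50). I'll check the jig frame against these.

```bash
cat >> h.py <<'E'
def wfix(s,f):
    T=np.eye(4);T[:3,:3]=s["tool_rot"];T[:3,3]=s["tool_pos"];f=dict(f);f["world_to_cam"]=np.linalg.inv(T@f["hand_eye"]);return f
E
python3 - <<'E'
from h import *
s,f=pickle.load(open("w1.pkl","rb"));f=wfix(s,f);p=np.load("jig.npy")
for n,px,z in(("corner 200,95",(150,33),18),("corner 200,-60",(302,32),18),("kerf board 25",(200,199),18),("kerf fence 25",(258,208),48),("fence front y0",(243,225),48),("fence back y-30",(281,225),48),("button",(259,166),74),("stop arm tip -/42",(201,184),62),("stop arm tip +",(201,166),62),("block in front",(236,50),81),("block back",(289,50),81)):
    print(n,w2j(p,ray(f,px,z)).round(1))
E
```

```text
corner 200,95 [[199.2  92.7]]
corner 200,-60 [[200.4 -57.3]]
kerf board 25 [[25.6 50.2]]
kerf fence 25 [[ 26.9 -15.2]]
fence front y0 [[7.5 0.5]]
fence back y-30 [[  7.8 -39.7]]
button [[ 78.3 -15.8]]
stop arm tip -/42 [[56.9 40.5]]
stop arm tip + [[74.9 39.7]]
block in front [[177.8   3.8]]
block back [[178.1 -39.6]]
```

```bash
python3 -m crank '[[[0,4,1,40,0,0,0.4],[0,4,1,80,0,0,0.4],[0,4,1,120,0,0,0.4],[0,4,1,140,0,0,0.4],[0,4,1,147,0,0,0.4],[0,4,1,150,0,0,0.4],[0,4,1,150,0,0,0.4],[0,4,1,150,0,0,0.4]]]' >/dev/null
python3 - <<'E'
from h import *
from workcell import *
go(80.5,-16,67)
s=read_state();f=grab_frame("wrist")
pickle.dump((s,f),open("w2.pkl","wb"))
cv2.imwrite("pics/w2.png",f["img"][:,:,::-1])
E
```

```text
t 2.78 jig now [[ 80.9 -16.9]] 83.4 F jig [[-0.8  0.1]] 0.1 | shift [-0.5 -1.  16.4] rot [ 0.2 -0.   0. ] gap 0.3
```

View pics/w2.png

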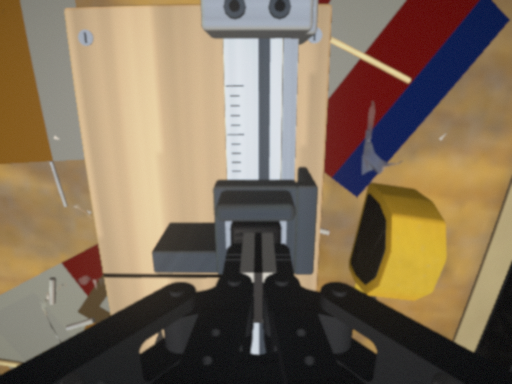

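The fingertips at (258,240) sit over the button, just behind the thumb rest at (255,205). Now I'll press.

```bash
python3 -m crank '[[[0,0,-1,5,0,0,0],[0,0,-1,9,0,0,0],[0,0,-1,13,0,0,0],[0,0,-1,16.5,0,0,0],[0,0,-1,16.5,0,0,0]]]' ; python3 -c "
from h import *
go(151,-16,66.5)"
```

```text
t: 3.25
tool_pos: [614.8, -160.6, 66.1]
tool_rot: [[0.616, 0.788, 0.002], [0.788, -0.616, -0.001], [0.001, 0.002, -1.0]]
ft_force: [0.5, 1.1, 8.1]
finger_gap: -0.2
grasp_force: 4.2
t 3.25 jig now [[ 80.6 -15.8]] 66.1 F jig [[1.2 0.3]] 8.1 | shift [70.4  0.2 -0.4] rot [ 0.1 -0.1 -0. ] gap -0.2
```

Button is down (8 N). Sliding now.

```bash
python3 -m crank '[[[0,4,0,0,0,0,0],[0,10,0,0,0,0,0],[0,17,0,0,0,0,0],[0,24,0,0,0,0,0],[0,31,0,0,0,0,0],[0,38,0,0,0,0,0],[0,45,0,0,0,0,0],[0,52,0,0,0,0,0],[0,58,0,0,0,0,0],[0,62,0,0,0,0,0],[0,65,0,0,0,0,0],[0,65,0,0,0,0,0]]]' ; python3 -c "
from h import *
go(151,-16,66.5)"
```

```text
t: 4.25
tool_pos: [655.0, -108.9, 66.0]
tool_rot: [[0.616, 0.788, 0.002], [0.788, -0.616, -0.0], [0.001, 0.002, -1.0]]
ft_force: [-0.5, 2.0, 11.6]
finger_gap: 0.0
grasp_force: 5.7
t 4.25 jig now [[146.2 -15.6]] 66.0 F jig [[1.3 1.6]] 11.6 | shift [ 4.8  0.4 -0.5] rot [ 0.1 -0.1  0. ] gap 0.0
```

```bash
python3 -m crank '[[[0,2,0,0,0,0,0],[0,4,0,0,0,0,0],[0,5.5,0,0,0,0,0],[0,7,0,0,0,0,0],[0,8,0,0,0,0,0],[0,8,0,0,0,0,0]]]' ; python3 -c "
from h import *
go(151,-16,66.5)"
```

```text
t: 4.75
tool_pos: [658.6, -104.3, 66.0]
tool_rot: [[0.617, 0.787, -0.0], [0.787, -0.617, -0.003], [-0.002, 0.002, -1.0]]
ft_force: [-6.8, -5.0, 13.0]
finger_gap: 0.0
grasp_force: 6.7
t 4.75 jig now [[152.  -15.6]] 66.0 F jig [[-8.1  2.3]] 13.0 | shift [-1.   0.4 -0.5] rot [ 0.1  0.1 -0.1] gap 0.0
```

```bash
python3 -m crank '[[[0,1,0,0,0,0,0],[0,1,0,0,0,0,0],[0,1,0,0,0,0,0],[0,0,0,-3,0,0,0],[0,0,0,-7,0,0,0],[0,-1,0,-12,0,0,0],[0,-3,0,-30,0,0,0],[0,-3,0,-60,0,0,0],[0,-3,0,-90,0,0,0],[0,-3,0,-90,0,0,0]]]'
python3 - <<'E'
from h import *
from workcell import *
go(151,-16,66.5)
s=read_state();f=grab_frame("wrist")
pickle.dump((s,f),open("w3.pkl","wb"))
cv2.imwrite("pics/w3.png",f["img"][:,:,::-1])
f=grab_frame("top");pickle.dump(f,open("t3.pkl","wb"));cv2.imwrite("pics/t3.png",cv2.resize(f["img"][90:230,185:360,::-1],None,fx=4.5,fy=4.5))
E
```

```text
t: 5.58
tool_pos: [659.2, -105.8, 160.6]
tool_rot: [[0.616, 0.788, 0.007], [0.788, -0.616, -0.002], [0.003, 0.007, -1.0]]
ft_force: [-0.2, -0.5, -0.4]
finger_gap: -0.1
grasp_force: 0.0
t 5.58 jig now [[151.2 -17. ]] 160.6 F jig [[-0.5 -0.2]] -0.4 | shift [-0.5 -1.6 94.1] rot [ 0.4 -0.2 -0. ] gap -0.1
```

View pics/w3.png

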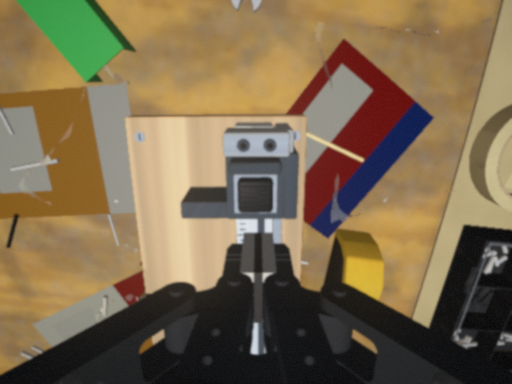

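The stop now meets the end block, with its cap up at (255,193). Next is the channel: I'll go round to its outer side and nudge it to the fence.

```bash
python3 -m crank '[[[0,-229,-109,0,0,0,0],[0,-229,-109,0,0,0,0],[0,-229,-109,0,0,0,0],[0,-229,-109,0,0,0,0],[0,-229,-109,0,0,0,0],[0,-229,-109,0,0,0,0],[0,-229,-109,0,0,0,0],[0,-229,-109,60,0,0,0],[0,-229,-109,95,0,0,0],[0,-229,-109,110,0,0,0],[0,-229,-109,110,0,0,0]]]'
python3 - <<'E'
from h import *
from workcell import *
go(-78,92,26)
f=grab_frame("top");cv2.imwrite("pics/t4.png",cv2.resize(f["img"][90:230,185:360,::-1],None,fx=4.5,fy=4.5,interpolation=cv2.INTER_CUBIC))
s,w=pickle.load(open("w3.pkl","rb"));p=np.load("jig.npy")
print("button",w2j(p,ray(wfix(s,w),(255,193),74)))
E
```

```text
t: 6.6
tool_pos: [427.0, -216.2, 39.4]
tool_rot: [[0.616, 0.787, -0.008], [0.787, -0.616, 0.006], [-0.0, -0.01, -1.0]]
ft_force: [-0.3, 0.3, -0.1]
finger_gap: -0.3
grasp_force: 0.0
t 6.6 jig now [[-78.7  98. ]] 39.4 F jig [[0.  0.4]] -0.1 | shift [ 0.7  6.1 13.3] rot [-0.6  0.  -0.1] gap -0.3
button [[150.84841568 -15.58740011]]
```

View pics/t4.png

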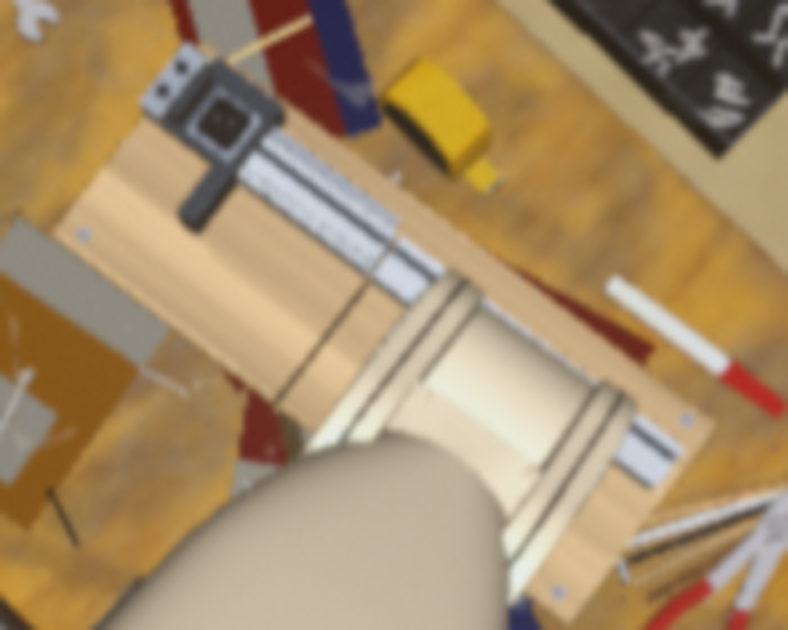

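The stop is at the end block at (225,120); the arm hides the channel. I'll descend and push by feel.

```bash
python3 -m crank '[[[0,0,0,10,0,0,0],[0,0,6,11,0,0,0],[0,0,10,11,0,0,0],[0,0,14,11,0,0,0],[0,0,18,11,0,0,0],[0,0,20,11,0,0,0],[0,0,22,11,0,0,0],[0,0,22,11,0,0,0]]]' ; python3 -c "
from h import *
go(-78,56.5,27)"
```

```text
t: 7.32
tool_pos: [448.1, -232.5, 34.0]
tool_rot: [[0.616, 0.788, 0.0], [0.788, -0.616, -0.0], [0.0, 0.001, -1.0]]
ft_force: [-0.5, 0.2, 0.2]
finger_gap: 0.0
grasp_force: 0.0
t 7.32 jig now [[-78.6  71.3]] 34.0 F jig [[-0.2  0.5]] 0.2 | shift [ 0.6 14.8  7. ] rot [ 0. -0. -0.] gap 0.0
```

```bash
python3 -m crank '[[[0,0,1,6,0,0,0],[0,0,3,6,0,0,0],[0,0,5,6,0,0,0],[0,0,7,6,0,0,0],[0,0,9,6,0,0,0],[0,0,10,6,0,0,0],[0,0,10,6,0,0,0]]]' ; python3 -c "
from h import *
go(-78,56.5,27)"
```

```text
t: 7.9
tool_pos: [455.7, -238.4, 27.7]
tool_rot: [[0.616, 0.788, -0.0], [0.788, -0.616, 0.0], [0.0, -0.0, -1.0]]
ft_force: [0.3, 0.8, -2.0]
finger_gap: -0.1
grasp_force: 0.6
t 7.9 jig now [[-78.6  61.7]] 27.7 F jig [[0.8 0.3]] -2.0 | shift [0.6 5.2 0.7] rot [-0. -0. -0.] gap -0.1
```

```bash
python3 -m crank '[[[0,0,1.5,0,0,0,0],[0,0,3,0,0,0,0],[0,0,4.5,0,0,0,0],[0,0,5.5,0,0,0,0],[0,0,5.5,0,0,0,0]]]' ; python3 -c "
from h import *
go(-78,56.5,27)"
```

```text
t: 8.32
tool_pos: [460.2, -241.8, 27.8]
tool_rot: [[0.616, 0.788, 0.0], [0.788, -0.616, -0.0], [0.0, 0.0, -1.0]]
ft_force: [-0.2, 1.5, -0.6]
finger_gap: -0.5
grasp_force: 0.4
t 8.32 jig now [[-78.6  56.1]] 27.8 F jig [[1.1 1.1]] -0.6 | shift [ 0.6 -0.4  0.8] rot [ 0. -0. -0.] gap -0.5
```

```bash
python3 -m crank '[[[0,0,1,0,0,0,0],[0,0,2,0,0,0,0],[0,0,3,0,0,0,0],[0,0,4,0,0,0,0],[0,0,4,0,0,0,0]]]' ; python3 -c "
from h import *
go(-78,56.5,27)"
```

```text
t: 8.73
tool_pos: [460.6, -242.2, 27.7]
tool_rot: [[0.616, 0.788, -0.004], [0.788, -0.616, 0.003], [-0.0, -0.006, -1.0]]
ft_force: [-12.2, 9.6, 11.8]
finger_gap: -0.1
grasp_force: 8.0
t 8.73 jig now [[-78.5  55.5]] 27.7 F jig [[ 0.1 15.6]] 11.8 | shift [ 0.5 -1.   0.7] rot [-0.3  0.  -0. ] gap -0.1
```

```bash
python3 -m crank '[[[0,0,-5,0,0,0,0],[0,0,-14,0,0,0,0],[0,0,-14,-35,0,0,0],[0,0,-14,-70,0,0,0],[0,-40,10,-70,0,0,0],[0,-80,30,-70,0,0,0],[0,-110,34,-70,0,0,0],[0,-112,34,-60,0,0,0],[0,-112,34,-60,0,0,0],[0,-112,34,-60,0,0,0]]]'
python3 - <<'E'
from h import *
from workcell import *
go(-190,21,32)
s=read_state();f=grab_frame("wrist");cv2.imwrite("pics/w4.png",f["img"][:,:,::-1]);pickle.dump((s,f),open("w4.pkl","wb"))
E
```

```text
t: 9.57
tool_pos: [420.2, -352.9, 87.3]
tool_rot: [[0.617, 0.787, -0.001], [0.787, -0.617, 0.001], [0.0, -0.001, -1.0]]
ft_force: [0.4, -0.5, 0.3]
finger_gap: -0.3
grasp_force: 0.0
t 9.57 jig now [[-190.6   19.2]] 87.3 F jig [[-0.1 -0.6]] 0.3 | shift [ 0.6 -1.7 55.3] rot [-0.1 -0.  -0.1] gap -0.3
```

View pics/w4.png

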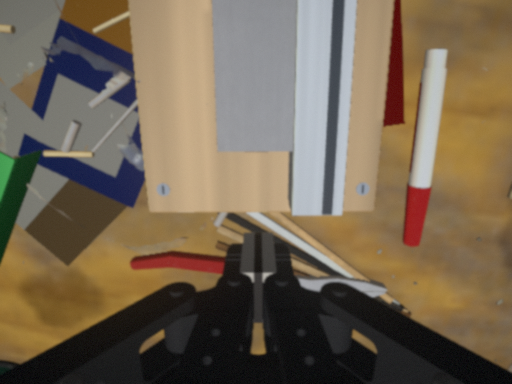

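The channel lies flush along the fence, with its rear edge at row 151 (columns 216 to 294). I'll lower behind it and push along.

```bash
python3 - <<'E'
from h import *
s,f=pickle.load(open("w4.pkl","rb"));f=wfix(s,f);p=np.load("jig.npy")
for px in((216,151),(294,151),(212,5)):print(w2j(p,ray(f,px,48)).round(1))
E
python3 -m crank '[[[0,0,-2,30,0,0,0],[0,0,-2,50,0,0,0],[0,2,-2,55,0,0,0],[0,6,-2,55,0,0,0],[0,12,-2,55,0,0,0],[0,18,-2,55,0,0,0],[0,20,-2,55,0,0,0]]]'; python3 -c "
from h import *
go(-16,21,32)"
```

```text
[[-150.8   42.3]]
[[-150.8   -0.8]]
[[-77.1  41.8]]
t: 10.2
tool_pos: [432.9, -335.7, 34.1]
tool_rot: [[0.615, 0.788, 0.002], [0.788, -0.615, -0.001], [-0.0, 0.002, -1.0]]
ft_force: [-0.7, 0.3, 0.1]
finger_gap: 0.1
grasp_force: 0.0
t 10.2 jig now [[-169.3   19.7]] 34.1 F jig [[-0.2  0.8]] 0.1 | shift [153.3  -1.2   2.1] rot [0.1 0.  0. ] gap 0.1
```

```bash
python3 -m crank '[[[0,3,-1,0,0,0,0],[0,6,-1,0,0,0,0],[0,9,-1,0,0,0,0],[0,13,-1,0,0,0,0],[0,17,-1,0,0,0,0],[0,22,-1,0,0,0,0],[0,27,-1,0,0,0,0],[0,32,-1,0,0,0,0],[0,37,-1,0,0,0,0],[0,42,-1,0,0,0,0],[0,47,-1,0,0,0,0],[0,52,-1,0,0,0,0]]]'; python3 -c "
from h import *
go(-16,21,32)"
```

```text
t: 11.2
tool_pos: [462.5, -295.2, 33.1]
tool_rot: [[0.617, 0.787, -0.001], [0.787, -0.617, -0.001], [-0.002, 0.0, -1.0]]
ft_force: [-5.3, -4.4, 4.6]
finger_gap: -0.1
grasp_force: 3.0
t 11.2 jig now [[-119.1   21.4]] 33.1 F jig [[-6.7  1.5]] 4.6 | shift [103.1   0.2   0.9] rot [ 0.   0.1 -0.1] gap -0.1
```

```bash
python3 -m crank '[[[0,5,0,0,0,0,0],[0,10,0,0,0,0,0],[0,15,0,0,0,0,0],[0,20,0,0,0,0,0],[0,25,0,0,0,0,0],[0,30,0,0,0,0,0],[0,35,0,0,0,0,0],[0,40,0,0,0,0,0],[0,45,0,0,0,0,0],[0,50,0,0,0,0,0],[0,55,0,0,0,0,0],[0,58,0,0,0,0,0]]]'; python3 -c "
from h import *
go(-16,21,32)"
```

```text
t: 12.2
tool_pos: [498.3, -249.3, 33.0]
tool_rot: [[0.617, 0.787, -0.001], [0.787, -0.617, -0.001], [-0.001, -0.0, -1.0]]
ft_force: [-5.5, -4.0, 4.3]
finger_gap: -0.1
grasp_force: 3.1
t 12.2 jig now [[-60.9  21.5]] 33.0 F jig [[-6.5  1.9]] 4.3 | shift [44.9  0.4  1. ] rot [-0.   0.1 -0.1] gap -0.1
```

```bash
python3 -m crank '[[[0,5,0,0,0,0,0],[0,10,0,0,0,0,0],[0,15,0,0,0,0,0],[0,20,0,0,0,0,0],[0,25,0,0,0,0,0],[0,30,0,0,0,0,0],[0,34,0,0,0,0,0],[0,36,0,0,0,0,0],[0,38,0,0,0,0,0],[0,38,0,0,0,0,0]]]'; python3 -c "
from h import *
go(-16,21,32)"
```

```text
t: 13.03
tool_pos: [521.7, -219.2, 33.0]
tool_rot: [[0.616, 0.787, -0.001], [0.787, -0.616, -0.001], [-0.001, -0.0, -1.0]]
ft_force: [-3.3, -2.8, 3.4]
finger_gap: 0.0
grasp_force: 2.1
t 13.03 jig now [[-22.9  21.5]] 33.0 F jig [[-4.2  0.9]] 3.4 | shift [6.9 0.5 1. ] rot [-0.   0.1 -0.1] gap 0.0
```

```bash
python3 -m crank '[[[0,1.5,0,0,0,0,0],[0,3,0,0,0,0,0],[0,4.5,0,0,0,0,0],[0,5.5,0,0,0,0,0],[0,6,0,0,0,0,0],[0,6,0,0,0,0,0]]]'; python3 -c "
from h import *
go(-16,21,32)"
```

```text
t: 13.53
tool_pos: [525.2, -214.7, 33.0]
tool_rot: [[0.617, 0.787, -0.001], [0.787, -0.617, -0.001], [-0.001, -0.0, -1.0]]
ft_force: [-3.7, -3.4, 3.5]
finger_gap: 0.4
grasp_force: 2.5
t 13.53 jig now [[-17.1  21.5]] 33.0 F jig [[-5.   0.9]] 3.5 | shift [1.1 0.5 1. ] rot [-0.   0.1 -0.1] gap 0.4
```

Not at the stop yet, so I'll creep.

```bash
python3 -m crank '[[[0,1,0,0,0,0,0],[0,2,0,0,0,0,0],[0,2.5,0,0,0,0,0],[0,2.5,0,0,0,0,0]]]'; python3 -c "
from h import *
go(-16,21,32)"
```

```text
t: 13.87
tool_pos: [526.5, -213.1, 33.0]
tool_rot: [[0.617, 0.787, -0.002], [0.787, -0.617, -0.002], [-0.002, -0.0, -1.0]]
ft_force: [-5.7, -5.5, 4.2]
finger_gap: 0.7
grasp_force: 3.8
t 13.87 jig now [[-15.1  21.5]] 33.0 F jig [[-7.9  1.1]] 4.2 | shift [-0.9  0.5  1. ] rot [-0.   0.1 -0.1] gap 0.7
```

```bash
python3 -m crank '[[[0,1,0,0,0,0,0],[0,2,0,0,0,0,0],[0,2,0,0,0,0,0]]]'; python3 -c "
from h import *
go(-16,21,32)"
```

```text
t: 14.12
tool_pos: [526.7, -212.9, 32.9]
tool_rot: [[0.618, 0.786, -0.004], [0.786, -0.618, -0.004], [-0.006, -0.0, -1.0]]
ft_force: [-11.8, -11.1, 6.2]
finger_gap: 0.2
grasp_force: 8.4
t 14.12 jig now [[-14.8  21.5]] 32.9 F jig [[-16.    2.5]] 6.2 | shift [-1.2  0.5  0.9] rot [-0.   0.3 -0.2] gap 0.2
```

Firmly butted at 16 N. I'll back off and look.

```bash
python3 -m crank '[[[0,-3,0,0,0,0,0],[0,-15,0,0,0,0,0],[0,-40,0,-30,0,0,0],[0,-60,0,-70,0,0,0],[0,-60,0,-100,0,0,0],[0,-60,0,-100,0,0,0],[0,-60,0,-100,0,0,0]]]' >/dev/null
python3 - <<'E'
from h import *
from workcell import *
go(60,90,32)
s=read_state();f=grab_frame("wrist");cv2.imwrite("pics/w5.png",f["img"][:,:,::-1]);pickle.dump((s,f),open("w5.pkl","wb"))
E
```

```text
t 14.7 jig now [[-72.7  20.3]] 134.7 F jig [[-0.1  0.4]] -1.3 | shift [132.5 -70.3 102.5] rot [ 0.2 -0.  -0.1] gap 0.3
```

View pics/w5.png

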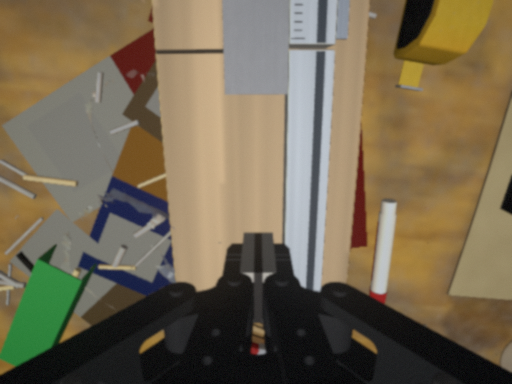

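Row 94 is the rear edge (columns 225 to 287), with the channel flush beside the fence. That's my last allowed view, so I'll confirm the pose numerically from farther up.

```bash
python3 -m crank '[[[0,40,0,-60,0,0,0],[0,40,0,-95,0,0,0],[0,40,0,-95,0,0,0],[0,40,0,-95,0,0,0],[0,40,0,-95,0,0,0]]]' >/dev/null
python3 - <<'E'
from h import *
from workcell import *
go(60,90,32)
p=np.load("jig.npy")
s,f0=pickle.load(open("w5.pkl","rb"));f=wfix(s,f0)
for px in((225,94),(287,94)):print("w5 rear",w2j(p,ray(f,px,48)).round(1))
s=read_state();f=wfix(s,grab_frame("wrist"));pickle.dump(f,open("w6.pkl","wb"))
im=f["img"]
hsv=cv2.cvtColor(im,cv2.COLOR_RGB2HSV)
m=((hsv[...,1]<40)&(hsv[...,2]>95)&(hsv[...,2]<190)).astype(np.uint8)
m=cv2.morphologyEx(m,cv2.MORPH_OPEN,np.ones((5,5)))
# centre seed of channel
c=proj(f,j2w(p,[60,21,48]))[0];print("seed",c,im[int(c[1]),int(c[0])])
n,l=cv2.connectedComponents(m);k=l[int(c[1]),int(c[0])];ys,xs=np.nonzero(l==k);print(k,xs.min(),xs.max(),ys.min(),ys.max(),len(xs))
box=cv2.boxPoints(cv2.minAreaRect(np.c_[xs,ys].astype(np.float32)));
for b in box:print(b,w2j(p,ray(f,b,48)).round(1))
# column profile through the channel centre to the stop
for v in range(int(c[1])-75,int(c[1])-30,3):print(v,im[v,int(c[0])],w2j(p,ray(f,(c[0],v),48))[0].round(1))
E
```

```text
t 15.17 jig now [[-31.5  21.4]] 227.3 F jig [[-0.4  0. ]] -0.9 | shift [ 91.5 -68.5 195.3] rot [-0. -0.  0.] gap -0.3
w5 rear [[-3.9 41.7]]
w5 rear [[-4.   0.5]]
seed [258.24732074  64.65905761] [147 149 153]
2 235 287 0 134 6396
[2.3392896e+02 1.9126892e-02] [[114.   42.3]]
[285.2519      -0.89736176] [[114.8  -2.4]]
[287.65863 133.88107] [[-3.2 -7.4]]
[236.3357  134.79758] [[-4.2 42. ]]
-11 [12 15 14] [122.8  21.1]
-8 [12  8 11] [120.4  21.1]
-5 [11 15 15] [118.   21.1]
-2 [ 9  8 12] [115.6  21.1]
1 [144 146 149] [113.2  21.1]
4 [145 146 151] [110.8  21.1]
7 [145 147 151] [108.4  21.1]
10 [145 147 150] [105.9  21.1]
13 [146 148 151] [103.5  21.1]
16 [144 145 148] [101.   21.1]
19 [144 145 149] [98.6 21.1]
22 [145 147 150] [96.1 21.1]
25 [147 148 153] [93.6 21.1]
28 [147 149 152] [91.1 21.1]
31 [146 148 151] [88.6 21.1]
```

```bash
python3 -m crank '[[[0,40,0,0,0,0,0],[0,80,0,0,0,0,0],[0,90,0,0,0,0,0],[0,90,0,0,0,0,0],[0,90,0,0,0,0,0]]]' >/dev/null
python3 - <<'E'
from h import *
from workcell import *
p=np.load("jig.npy");go(60,20,230)
s=read_state();f=wfix(s,grab_frame("wrist"));im=f["img"]
for y in(12,21,32):
    X=np.arange(105,160,1.);q=proj(f,j2w(p,np.c_[X,0*X+y,0*X+48])).round().astype(int)
    g=im[q[:,1],q[:,0]].astype(int).mean(1);print(y,list(zip(X.astype(int),g.astype(int)))[10:40:1])
for x in(70,90,110,120):
    Y=np.arange(36,48,1.);q=proj(f,j2w(p,np.c_[0*Y+x,Y,0*Y+48])).round().astype(int);print(x,[tuple(a) for a in im[q[:,1],q[:,0]][:,[0,2]].tolist()])
# button cap centroid: dark blob near its expected pixel
c=proj(f,j2w(p,[147,-16,74]))[0];print("btn exp",c)
print("end block face px",proj(f,j2w(p,[177.5,-17,81]))[0])
u=int(c[0]);print([(v,int(im[v,u-2:u+3].mean())) for v in range(max(0,int(c[1])-50),int(c[1])+35,2)])
E
```

```text
t 15.63 jig now [[57.9 22. ]] 225.7 F jig [[-0.   0.6]] 0.1 | shift [ 2.1  2.  -4.3] rot [-0.2  0.1  0.1] gap 0.0
12 [(np.int64(115), np.int64(161)), (np.int64(116), np.int64(161)), (np.int64(117), np.int64(159)), (np.int64(118), np.int64(161)), (np.int64(119), np.int64(161)), (np.int64(120), np.int64(162)), (np.int64(121), np.int64(162)), (np.int64(122), np.int64(160)), (np.int64(123), np.int64(160)), (np.int64(124), np.int64(159)), (np.int64(125), np.int64(146)), (np.int64(126), np.int64(116)), (np.int64(127), np.int64(90)), (np.int64(128), np.int64(81)), (np.int64(129), np.int64(82)), (np.int64(130), np.int64(81)), (np.int64(131), np.int64(79)), (np.int64(132), np.int64(80)), (np.int64(133), np.int64(79)), (np.int64(134), np.int64(82)), (np.int64(135), np.int64(80)), (np.int64(136), np.int64(81)), (np.int64(137), np.int64(82)), (np.int64(138), np.int64(83)), (np.int64(139), np.int64(90)), (np.int64(140), np.int64(115)), (np.int64(141), np.int64(144)), (np.int64(142), np.int64(158)), (np.int64(143), np.int64(159)), (np.int64(144), np.int64(159))]
21 [(np.int64(115), np.int64(161)),
[... 2283 characters left out ...]
45), (215, 148), (218, 151)]
120 [(161, 164), (161, 166), (161, 165), (162, 166), (160, 164), (164, 163), (173, 155), (193, 149), (210, 148), (216, 147), (218, 150), (219, 150)]
btn exp [303.98344397  65.98874949]
end block face px [307.77968739  25.39195737]
[(15, 145), (17, 151), (19, 152), (21, 156), (23, 149), (25, 99), (27, 69), (29, 73), (31, 73), (33, 72), (35, 68), (37, 48), (39, 48), (41, 71), (43, 77), (45, 117), (47, 156), (49, 89), (51, 44), (53, 48), (55, 47), (57, 48), (59, 45), (61, 47), (63, 45), (65, 43), (67, 48), (69, 47), (71, 50), (73, 47), (75, 50), (77, 48), (79, 46), (81, 124), (83, 157), (85, 103), (87, 79), (89, 78), (91, 79), (93, 95), (95, 96), (97, 94), (99, 94)]
```

```bash
python3 -c "
from workcell import *
print(finish_job())"
```

```text
the job is handed in; nothing more can be done
None
```

The job is handed in at about 16 s on the robot clock: the stop is locked against the end block with its button up, and the channel lies flush along the fence, butted against the stop; final wrist-camera readings agree with this to about 1 mm, but I got no verdict back.

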